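# Stir the drying bath balls and hang the spoon back

## Robot

A 6-joint arm with a two-finger parallel gripper is mounted at the origin on the work surface. World frame = base frame: x ahead of the robot, y to its left, z up, the work surface at z = 0. Lengths are in m, angles in rad, forces in N, time in s.
With the tool pointing down it reaches from about 0.3 to 0.85 m from the base axis. Payload 5.4 kg.
Tool frame: the origin (TCP) lies at the very end of the fingers, on their centre line; the grasp point (between the pads) lies 19 mm behind it (ctrl.grasp_offset is the distance from the TCP to the grasp point, in m); y points along the fingers, z is the direction in which the jaws open and shut, and the axes are right-handed (so a half turn about y gives the same grasp; the last joint's range is limited). The gripper opens to 85 mm and grips with 20 to 120 N. Pads are 22 mm wide; open, the fingers measure 114 mm over their backs; the gripper's body (76 mm by 85 mm) begins 54 mm behind the grasp point. The pads swing forward as they close: fully open they stand 13 mm farther back than shut.
Start: joints at [1.068, 0.158, 1.597, -0, 1.386, -0.21], TCP at [0.166, 0.551, 0.231] pointing down, gripper open.
Joint ranges: [-2.91, 2.91], [-0.94, 2.29], [0.18, 2.7], [-1.29, 4.43], [0.17, 2.64], [-3, 3]. Speed limits (rad/s): [2.57, 2.57, 3.14, 3.14, 3.14, 3.14].

## Interface

Orientations are given as [roll, pitch, yaw] about the fixed x, y, z axes, in that order (R = Rz(yaw) Ry(pitch) Rx(roll)).
In Python, from workcell import ctrl gives the robot as it stands.
- The arm moves only by the shell command python3 -m handwheel 'ROWS' [FORCE]. ROWS is JSON, a list of rows, each an object of numbers: "hand": the closure, from -1 (fully open) to 1 (shut); "x", "y", "z": the shift along the tool's x, y, z in units of 60 mm (1.0 is 60 mm); "ax", "ay", "az": the turn, a rotation vector about the tool's x, y, z in units of 10 degrees (1.0 is 10 degrees). In form: [{"hand": .., "x": .., "y": .., "z": .., "ax": .., "ay": .., "az": ..}, ...]. A call has 1 to 8 rows; each row shifts and turns the commanded pose from where the row before left it, along the tool's axes as they then stand; what a row does not reach is not made up. A row lasts 1/8 s, in which the tool goes at most 62.5 mm and 10.7 degrees, less where a joint would pass 70% of its speed; a pose out of reach is approached as far as the arm can. A call is refused whole if a number of a shift passes 1 or a number of a turn 1, either way. A call with a gripper value outside its range is refused whole. The fingers move at their own pace and stop on an object; FORCE is the grip in N (left out, the last holds). Time passes only in rows, so rows that do not move let the fingers close. It gives the time, the measured TCP pose, the force and the opening at its end, in the units of the state.
- ctrl.get_obs(): the state, without advancing time (a new reading comes with each control period).
- ctrl.read_camera(name): name is "side" or "top"; returns the picture (384x512x3 uint8, blue, green, red); there is no depth.
- ctrl.camera_model(name): a dict with "fx", "fy", "cx", "cy" (pixels), "pose" (4x4, takes a point from camera to world coordinates). Camera axes: x right, y up, looking along -z (the intrinsics and any distortion apply to the point x, -y, -z); pixel columns grow to the right and rows downward; lengths in m; the calibration is good to about 2 mm. A picture is of the moment at which its call begins. camera_model takes no time and is no camera call.
- ctrl.job_done(): hands the job in, once; it reports no verdict.
Trained networks look in the newest picture that a camera, given by its name, has taken for a name from the list of things; names that differ only in an ending like _2 or _b are one class to them, and where a whole thing is asked for, a point or a joint stands for the part that bears it (a point fixed in the world has none). Each returns a list of dicts, best first, with "p" (0 to 1); they miss things now and then, are a little off and sometimes report something else, mostly with a low value. They report only what shows in the picture. A call takes as long as a camera call. They do not tell look-alikes from the thing itself.
- ctrl.find_in(camera, target): "location" ([x, y, z] in m, in world coordinates, good to about 4 mm: the middle of the surface that is visible of it).
- ctrl.landmark_of(camera, target): "location" ([x, y, z] in m, in world coordinates, good to about 4 mm: a listed point, or the origin of a listed thing).
The state is a dict: "time_s": time; "qpos": joint angles; "dq": joint speeds; "tau": joint torques, N m; "ee_pos": TCP position; "tool_rot": TCP orientation; "ft_force": force on the tool from outside, world axes, zero at the start; "ft_torque": the same for the moment, N m; "grip_width": opening from 0.0 (shut) to 1.0 (fully open).
Only numpy, scipy, OpenCV 4.12 (cv2) and the standard library are available. Lean on these libraries where they do the work, as an engineer would, in place of code of your own. Each camera call takes 0.05 s, during which the arm holds its last target. There are 200 camera calls.

## Task

The water bath's washed cover balls are drying in the steel bowl: take the hooked spoon with the round dish off the rail and stir the balls round with it until every one of them has been shifted by at least half its width from the spot where it lay. Keep all the balls in the bowl and your fingers off them, then hang the spoon back over the rail by its hook, anywhere free along the bar, and leave it hanging still. The other two utensils stay on the rail and nothing else on the bench is to be shoved about.

Things in the scene. Friction and masses are not known exactly. Their poses are not given: they have to be found in the camera images.
- bowl: Round stainless bowl, fixed to the bench on a rubber foot. Rim: outer radius 115 mm, top 69 mm above the bench. Wall 3 mm. Flat inner floor 6 mm above the bench, radius about 85 mm, from which the wall flares: inner radius 96 mm at 10 mm above the bench, 109 mm at the rim. Origin: centre of its underside, z up; its yaw means nothing.
- bowl_floor (a point): Centre of the bowl's flat inner floor, 6 mm above the bench.
- rail: Fixed steel rail: a straight level bar, 10 mm thick, along its own y axis, bar axis 225 mm above the bench, free between two posts (14 mm thick, at y = +-185 mm, on 100 mm foot plates); nothing rises over 10 mm above the bar axis. Origin: on the bench under the middle of the bar; z up, x across the bar, away from the robot.
- rail_mid (a point): Middle of the bar, on its axis, 225 mm above the bench; axes as rail.
- spoon: Steel stirring spoon, about 150 g, one of three utensils hanging on the rail in varying order: the one with a shallow round dish, 45 mm across. Origin: under the handle's axis at the level of its lowest point; z up along the handle; hook and dish both reach to +x; y along the bar. It hangs with x away from the robot and may lean a few degrees.
- spoon_grip (a point): Point to grip from above, on the handle's axis, z 156 mm in the spoon's frame. The straight black handle, 18 mm (x) by 12 mm (y, grip across this), runs from z = 78 to 170 mm. The hook's top is at z = 191 mm.
- spoon_hook (a point): Centre of the hook's half circle, at x 22, z 166 mm in the spoon's frame. The hook is 6 mm round wire in the x-z plane: from the handle's top over a half circle of 22 mm (centreline) radius, then straight down at x = 44 mm to its free end at z = 145 mm. The gap for the bar is about 30 mm. Hung, the bar lies under the hook's top: its axis is about 14 mm above this point.
- spoon_tip (a point): Lower edge of the dish, at x 35, z 3 mm in the spoon's frame. The dish, 22 mm in radius, is 10 mm deep, stands nearly upright facing +x, its middle at about x 28, z 23 mm; a 6 mm cranked wire stem joins it to the handle above.
- scraper: Hooked flat scraper with a square steel blade 62 mm wide, cranked forward. It hangs from the same rail by the same hook and handle as the spoon (same frame and sizes, pointing the same way). A bystander: leave it hanging.
- ladle: Hooked ladle with a deep cup 58 mm across. It hangs from the same rail by the same hook and handle as the spoon (same frame and sizes, pointing the same way). A bystander: leave it hanging.
- tray: Empty blue plastic tray, 150 x 200 x 45 mm high, loose on the bench in front of the rail. Origin: centre of its underside. A bystander.
- sharps: Yellow sharps container with a red lid, 150 mm across and 180 mm high, loose, right of the bowl. Origin: centre of its underside. A bystander.
- reagent: Closed amber bottle, 68 mm across and 160 mm high, loose, beyond the bowl. Origin: centre of its underside. A bystander.
- ball1_center (a point): Centre of one of the seven alike white plastic balls (32 mm across, 12 g) that lie loose in one layer on the bowl's floor, rolling freely.
- ball2_center (a point): Centre of one of the seven alike white plastic balls (32 mm across, 12 g) that lie loose in one layer on the bowl's floor, rolling freely.
- ball3_center (a point): Centre of one of the seven alike white plastic balls (32 mm across, 12 g) that lie loose in one layer on the bowl's floor, rolling freely.
- ball4_center (a point): Centre of one of the seven alike white plastic balls (32 mm across, 12 g) that lie loose in one layer on the bowl's floor, rolling freely.
- ball5_center (a point): Centre of one of the seven alike white plastic balls (32 mm across, 12 g) that lie loose in one layer on the bowl's floor, rolling freely.
- ball6_center (a point): Centre of one of the seven alike white plastic balls (32 mm across, 12 g) that lie loose in one layer on the bowl's floor, rolling freely.
- ball7_center (a point): Centre of one of the seven alike white plastic balls (32 mm across, 12 g) that lie loose in one layer on the bowl's floor, rolling freely.
Things that resemble listed ones, but are neither listed nor needed, are in the scene too. What is shaped like the part that bears ball7_center but turquoise or yellow is not meant.

How it is judged:
By the outcome, as a careful person would: the job done as asked, in the order asked, and still so for the second after the job is handed in, with the robot touching nothing.
It also fails if it takes over 72 s, if anything falls off the work surface, if the arm or the gripper's body presses on something with over 40 N, if the wrist force passes 120 N, or if a joint passes its speed limit or range.

## Working session

There is one attempt and no reset: what is moved stays moved. The work goes in short steps, Python scripts to look and compute and a shell command to move; the robot and the scene stay as the last step left them, time stands still between calls to the robot, and variables do not carry over. Pictures are saved under pics/ and viewed, about 8 in all and at most 12, crops included, and the job is handed in when it is done.

```bash
ls; mkdir -p pics
cat > h.py <<'E'
import numpy as np, cv2
from workcell import ctrl
from scipy.spatial.transform import Rotation as R
def proj(name,P):
    m=ctrl.camera_model(name);T=np.array(m["pose"]);p=(np.array(P)-T[:3,3])@T[:3,:3]
    return m["cx"]+m["fx"]*p[0]/-p[2], m["cy"]-m["fy"]*p[1]/-p[2]
def ray(name,uv,z):
    m=ctrl.camera_model(name);T=np.array(m["pose"])
    d=T[:3,:3]@np.array([(uv[0]-m["cx"])/m["fx"],-(uv[1]-m["cy"])/m["fy"],-1]);o=T[:3,3]
    return o+d*(z-o[2])/d[2]
def snap(name,f,scale=1.5):
    im=np.array(ctrl.read_camera(name));cv2.imwrite("pics/"+f,cv2.resize(im,None,fx=scale,fy=scale));return im
E
python3 - <<'E'
from h import *
a=snap("top","t0.png");b=snap("side","s0.png")
for n in("top","side"):
    m=ctrl.camera_model(n);print({k:(np.round(v,3).tolist()) for k,v in m.items()})
    for t in["bowl","rail_mid","spoon","spoon_grip","spoon_hook","scraper","ladle","tray","sharps","reagent","ball1_center"]:
        r=ctrl.landmark_of(n,t);print(n,t,[(np.round(x["location"],3).tolist(),round(x["p"],2)) for x in r][:10])
o=ctrl.get_obs();print({k:np.round(v,3).tolist() for k,v in o.items()})
E
```

```text
pics
{'fx': 429.323, 'fy': 429.323, 'cx': 246.798, 'cy': 195.926, 'pose': [[-0.026, 0.998, -0.065, 0.432], [-1.0, -0.027, -0.007, -0.064], [-0.008, 0.064, 0.998, 1.384], [0.0, 0.0, 0.0, 1.0]]}
top bowl [([0.507, -0.221, 0.001], 0.8)]
top rail_mid [([0.647, 0.176, 0.225], 0.85), ([0.648, 0.173, 0.212], 0.73), ([0.514, -0.214, 0.024], 0.46)]
top spoon [([0.626, 0.179, 0.047], 0.73), ([0.627, 0.173, 0.202], 0.56), ([0.658, 0.173, 0.047], 0.33)]
top spoon_grip [([0.624, 0.179, 0.199], 0.61)]
top spoon_hook [([0.647, 0.173, 0.212], 0.48)]
top scraper [([0.632, 0.296, 0.044], 0.74)]
top ladle [([0.62, 0.06, 0.046], 0.68)]
top tray []
top sharps [([0.564, -0.456, -0.0], 0.75)]
top reagent [([0.674, -0.266, -0.0], 0.71), ([0.462, -0.227, 0.02], 0.5), ([0.629, 0.177, 0.047], 0.18)]
top ball1_center [([0.472, -0.183, 0.022], 0.64)]
{'fx': 425.492, 'fy': 425.492, 'cx': 256.93, 'cy': 189.062, 'pose': [[0.811, 0.303, -0.501, 0.004], [-0.585, 0.425, -0.69, -0.779], [0.004, 0.853, 0.522, 0.677], [0.0, 0.0, 0.0, 1.0]]}
side bowl [([0.508, -0.222, 0.001], 0.66), ([0.627, 0.18, 0.047], 0.59), ([0.474,
[... 262 characters left out ...]
 0.33)]
side scraper [([0.651, 0.178, 0.212], 0.52), ([0.507, -0.219, -0.002], 0.5)]
side ladle [([0.623, 0.064, 0.045], 0.92)]
side tray [([0.403, 0.123, 0.001], 0.78), ([0.645, 0.18, 0.223], 0.35)]
side sharps [([0.567, -0.46, 0.003], 0.63)]
side reagent [([0.679, -0.265, -0.001], 0.63), ([0.46, -0.228, 0.023], 0.35)]
side ball1_center [([0.472, -0.186, 0.025], 0.58)]
{'time_s': 1.2, 'qpos': [1.068, 0.158, 1.597, 0.0, 1.386, -0.21], 'dq': [-0.001, 0.001, 0.002, -0.001, 0.0, -0.0], 'tau': [-0.0, -39.603, -33.169, -0.0, 0.001, 0.0], 'ee_pos': [0.166, 0.551, 0.231], 'tool_rot': [-1.571, 0.0, -0.293], 'ft_force': [0.642, -0.131, 0.353], 'ft_torque': [-0.02, 0.009, -0.026], 'grip_width': 1.002}
```

View pics/t0.png

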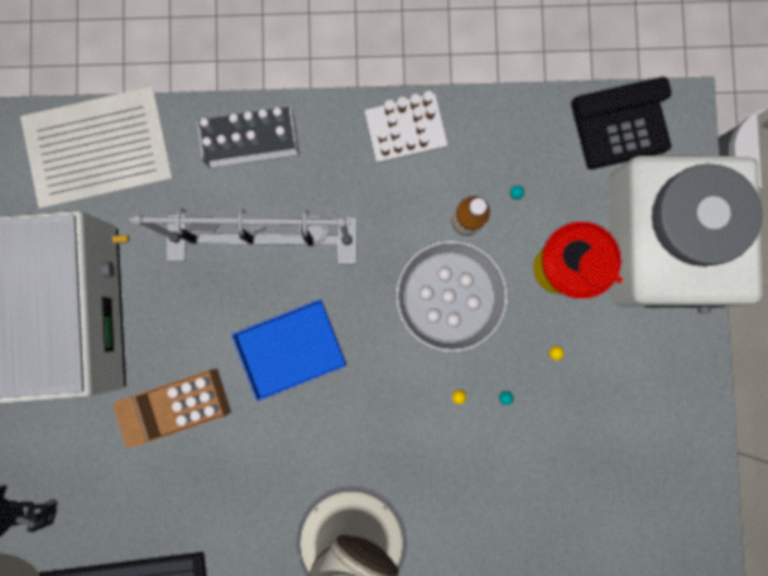

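View pics/s0.png

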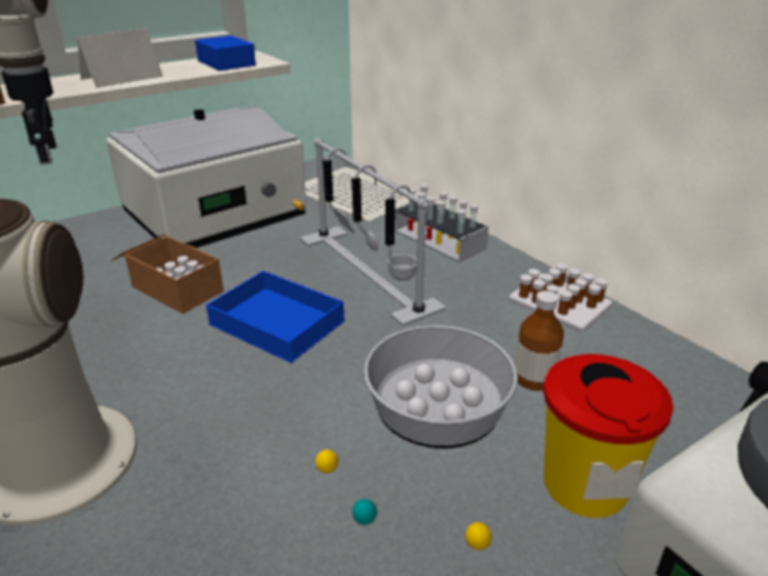

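The top view shows the rail from about (135,220) to (350,222), with utensils at columns 180, 243 and 307. The middle one is the spoon, and the side view shows its small dish at (372,240). Seven white balls lie in the bowl around (449,296). Next I'll refine the poses with an overlay.

Run:
```python
from h import *
for p in[(445,274),(466,280),(427,293),(449,296),(473,303),(433,316),(454,320)]: print("ball",np.round(ray("top",(p[0]/1.5,p[1]/1.5),0.030)[:2],3))
print("rail ends",ray("top",(137/1.5,219.5/1.5),.228),ray("top",(350/1.5,222/1.5),.228))
t=cv2.imread("pics/t0.png");s=cv2.imread("pics/s0.png")
mid=np.array([.646,.177,0]);psi=-.047
y=np.array([-np.sin(psi),np.cos(psi),0]);x=np.array([y[1],-y[0],0])
spo=mid-22*x/1000+[0,0,.045]
pts=[mid+[0,0,.225]+k*y*.185 for k in(-1,0,1)]+[spo+[0,0,.156],spo+[0,0,.08],spo+.022*x+[0,0,.191],spo+.028*x+[0,0,.023]]
out=[]
for n,im,c in(("top",t,(120,180)),("side",s,(290,120))):
    im=cv2.resize(im[c[1]:c[1]+200,c[0]:c[0]+250],None,fx=3,fy=3)
    if n=="top": im=im[:280]
    else: im=im[:520]
    for P in pts:
        u=np.array(proj(n,P))*1.5; cv2.circle(im,tuple(((u-c)*3).astype(int).tolist()),4,(0,0,255),1)
    out.append(im)
cv2.imwrite("pics/o1.png",cv2.resize(np.vstack(out),None,fx=.74,fy=.74))
```

```text
ball [ 0.558 -0.214]
ball [ 0.544 -0.258]
ball [ 0.519 -0.175]
ball [ 0.511 -0.221]
ball [ 0.495 -0.271]
ball [ 0.47  -0.186]
ball [ 0.46  -0.229]
rail ends [0.65415348 0.36389451 0.228     ] [ 0.63873965 -0.02322841  0.228     ]
```

View pics/o1.png

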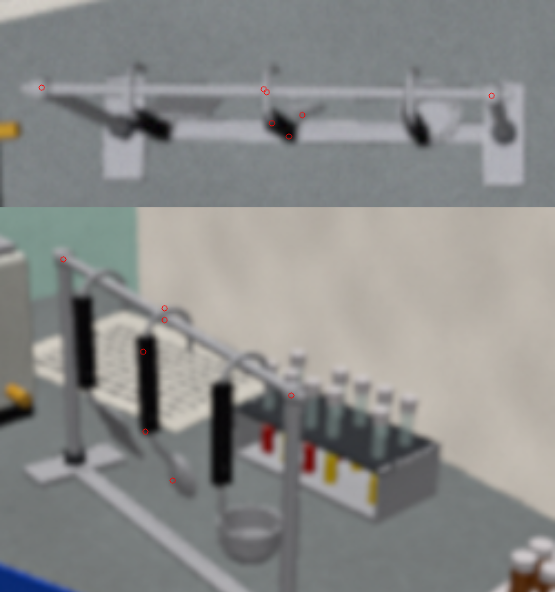

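Everything matches: the overlaid rail and handle points lie on the parts. The dish sits about 5 mm farther forward than predicted, a slight lean. I'll rise first, then travel over the spoon.

```bash
python3 -m handwheel '[{"hand":-1,"y":-0.9},{"hand":-1,"y":-0.9,"ay":-0.7},{"hand":-1,"ay":-0.7,"x":0.5,"z":-0.3},{"hand":-1,"x":0.79,"z":-0.58},{"hand":-1,"x":0.79,"z":-0.58},{"hand":-1,"x":0.79,"z":-0.58},{"hand":-1,"x":0.79,"z":-0.58},{"hand":-1,"x":0.79,"z":-0.58}]' 80
cat >> h.py <<'E'
def to(P,yaw):
    o=ctrl.get_obs();Rt=R.from_euler("xyz",o["tool_rot"]);d=Rt.as_matrix().T@(np.array(P)-o["ee_pos"])/.06
    rv=np.degrees((Rt.inv()*R.from_euler("xyz",[-np.pi/2,0,yaw])).as_rotvec())/10
    print("t",round(o["time_s"],2),"pos",np.round(o["ee_pos"],4),"rot",np.round(o["tool_rot"],3),"F",np.round(o["ft_force"],1),"w",round(o["grip_width"],3),"\nunits xyz",np.round(d,2),"a",np.round(rv,2))
E
python3 -c "
from h import *
to([.622,.178,.32],-.047)"
```

```text
t 1.2 pos [0.166  0.5505 0.2313] rot [-1.571  0.    -0.293] F [ 0.6 -0.1  0.4] w 1.002 
units xyz [ 9.07 -1.48 -3.75] a [ 0.   -1.41 -0.  ]validation failed for argument at $[0]...
```

```bash
python3 -m handwheel '[{"hand":-1,"x":0,"y":-0.9,"z":0,"ax":0,"ay":0,"az":0},{"hand":-1,"x":0,"y":-0.9,"z":0,"ax":0,"ay":-0.7,"az":0},{"hand":-1,"x":0.5,"y":0,"z":-0.3,"ax":0,"ay":-0.7,"az":0},{"hand":-1,"x":0.79,"y":0,"z":-0.58,"ax":0,"ay":0,"az":0},{"hand":-1,"x":0.79,"y":0,"z":-0.58,"ax":0,"ay":0,"az":0},{"hand":-1,"x":0.79,"y":0,"z":-0.58,"ax":0,"ay":0,"az":0},{"hand":-1,"x":0.79,"y":0,"z":-0.58,"ax":0,"ay":0,"az":0},{"hand":-1,"x":0.79,"y":0,"z":-0.58,"ax":0,"ay":0,"az":0}]' 80
python3 -c "
from h import *
to([.622,.178,.32],-.047)"
```

```text
time_s: 2.2
ee_pos: [0.4221, 0.3411, 0.3395]
tool_rot: [-1.57, -0.0, -0.048]
ft_force: [-0.5, 0.7, 1.3]
grip_width: 1.001
t 2.2 pos [0.4221 0.3411 0.3395] rot [-1.57  -0.    -0.048] F [-0.5  0.7  1.3] w 1.001 
units xyz [ 3.46  0.33 -2.55] a [-0.   -0.01  0.  ]
```

```bash
python3 -m handwheel '[{"hand":-1,"x":0.68,"y":0.05,"z":-0.5,"ax":0,"ay":0,"az":0},{"hand":-1,"x":0.68,"y":0.05,"z":-0.5,"ax":0,"ay":0,"az":0},{"hand":-1,"x":0.68,"y":0.05,"z":-0.5,"ax":0,"ay":0,"az":0},{"hand":-1,"x":0.68,"y":0.05,"z":-0.5,"ax":0,"ay":0,"az":0},{"hand":-1,"x":0.4,"y":0.05,"z":-0.3,"ax":0,"ay":0,"az":0},{"hand":-1,"x":0,"y":0,"z":0,"ax":0,"ay":0,"az":0},{"hand":-1,"x":0,"y":0,"z":0,"ax":0,"ay":0,"az":0}]'
python3 -c "
from h import *
to([.622,.178,.184],-.047)
for n in('top','side'):
  ctrl.read_camera(n)
  for t in('spoon','spoon_grip','spoon_hook'):print(n,t,[(np.round(x['location'],3).tolist(),round(x['p'],2)) for x in ctrl.landmark_of(n,t)][:2])"
```

```text
time_s: 3.08
ee_pos: [0.6006, 0.196, 0.3244]
tool_rot: [-1.57, 0.0, -0.048]
ft_force: [0.5, -0.2, -0.9]
grip_width: 1.0
t 3.08 pos [0.6006 0.196  0.3244] rot [-1.57   0.    -0.048] F [ 0.5 -0.2 -0.9] w 1.0 
units xyz [ 0.37  2.34 -0.28] a [-0.   -0.01 -0.  ]
top spoon [([0.627, 0.18, 0.049], 0.37)]
top spoon_grip [([0.626, 0.179, 0.198], 0.55)]
top spoon_hook [([0.646, 0.173, 0.213], 0.58), ([0.51, -0.217, 0.008], 0.31)]
side spoon [([0.628, 0.18, 0.044], 0.67)]
side spoon_grip [([0.627, 0.18, 0.046], 0.31), ([0.65, 0.179, 0.213], 0.29)]
side spoon_hook [([0.65, 0.179, 0.214], 0.65), ([0.624, 0.178, 0.2], 0.21)]
```

```bash
python3 -m handwheel '[{"hand":-1,"x":0.38,"y":0,"z":-0.26,"ax":0,"ay":0,"az":0},{"hand":-1,"x":0,"y":0.4,"z":0,"ax":0,"ay":0,"az":0},{"hand":-1,"x":0,"y":0.6,"z":0,"ax":0,"ay":0,"az":0},{"hand":-1,"x":0,"y":0.6,"z":0,"ax":0,"ay":0,"az":0},{"hand":-1,"x":0,"y":0.4,"z":0,"ax":0,"ay":0,"az":0},{"hand":-1,"x":0,"y":0.34,"z":0,"ax":0,"ay":0,"az":0},{"hand":-1,"x":0,"y":0,"z":0,"ax":0,"ay":0,"az":0}]'
python3 -c "
from h import *
to([.623,.179,.184],-.047);snap('side','s1.png')"
```

```text
time_s: 4.35
ee_pos: [0.622, 0.1788, 0.1821]
tool_rot: [-1.571, 0.003, -0.048]
ft_force: [-0.3, 0.4, 1.0]
grip_width: 0.999
t 4.35 pos [0.622  0.1788 0.1821] rot [-1.571  0.003 -0.048] F [-0.3  0.4  1. ] w 0.999 
units xyz [ 0.02 -0.03  0.  ] a [ 0.   -0.01 -0.02]
```

View pics/s1.png

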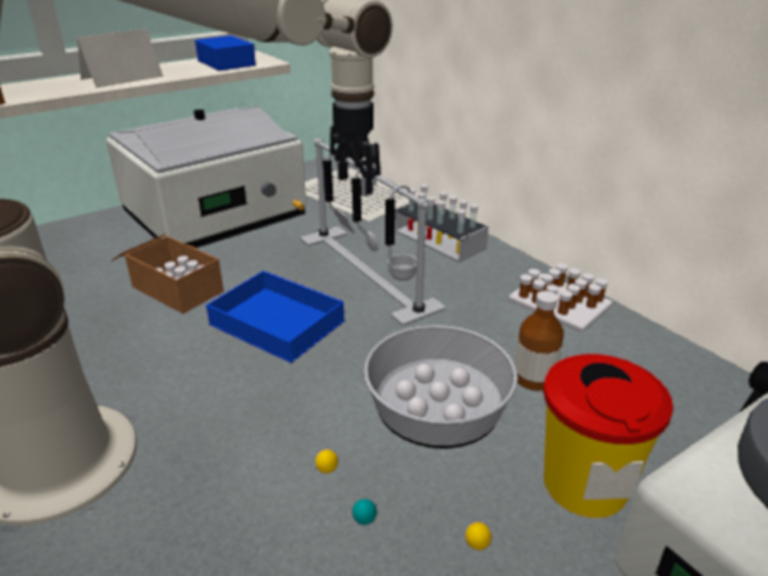

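The fingers straddle the middle handle at about (357,180). Closing now.

```bash
python3 -m handwheel '[{"hand":1,"x":0,"y":0,"z":0,"ax":0,"ay":0,"az":0},{"hand":1,"x":0,"y":0,"z":0,"ax":0,"ay":0,"az":0},{"hand":1,"x":0,"y":0,"z":0,"ax":0,"ay":0,"az":0},{"hand":1,"x":0,"y":0,"z":0,"ax":0,"ay":0,"az":0},{"hand":1,"x":0,"y":0,"z":0,"ax":0,"ay":0,"az":0},{"hand":1,"x":0,"y":0,"z":0,"ax":0,"ay":0,"az":0},{"hand":1,"x":0,"y":0,"z":0,"ax":0,"ay":0,"az":0}]' 80
```

```text
time_s: 5.28
ee_pos: [0.6232, 0.1788, 0.1842]
tool_rot: [-1.571, -0.0, -0.048]
ft_force: [-0.4, -1.4, 3.1]
grip_width: 0.126
```

```bash
python3 -m handwheel '[{"hand":1,"x":0,"y":-0.2,"z":0,"ax":0,"ay":0,"az":0},{"hand":1,"x":0,"y":-0.35,"z":0,"ax":0,"ay":0,"az":0},{"hand":1,"x":0,"y":-0.35,"z":0,"ax":0,"ay":0,"az":0},{"hand":1,"x":0,"y":-0.25,"z":0,"ax":0,"ay":0,"az":0},{"hand":1,"x":0,"y":0,"z":0,"ax":0,"ay":0,"az":0},{"hand":1,"x":-0.4,"y":0,"z":0,"ax":0,"ay":0,"az":0},{"hand":1,"x":-0.6,"y":0,"z":0,"ax":0,"ay":0,"az":0},{"hand":1,"x":-0.6,"y":0,"z":0,"ax":0,"ay":0,"az":0}]'
python3 -c "
from h import *
to([.623,.179,.184],-.047);a=snap('side','s2.png')
snap('top','t2.png')
for n in('top','side'):
  for t in('spoon','spoon_grip','spoon_hook','spoon_tip','ladle','scraper'):print(n,t,[(np.round(x['location'],3).tolist(),round(x['p'],2)) for x in ctrl.landmark_of(n,t)][:2])"
```

```text
time_s: 6.28
ee_pos: [0.5256, 0.1834, 0.2515]
tool_rot: [-1.571, 0.002, -0.049]
ft_force: [0.5, 0.2, -0.1]
grip_width: 0.128
t 6.28 pos [0.5256 0.1834 0.2515] rot [-1.571  0.002 -0.049] F [ 0.5  0.2 -0.1] w 0.128 
units xyz [1.63 1.12 0.01] a [ 0.   -0.01 -0.01]
top spoon [([0.523, 0.185, 0.113], 0.4)]
top spoon_grip [([0.646, 0.177, 0.229], 0.65), ([0.525, 0.183, 0.266], 0.59)]
top spoon_hook [([0.542, 0.181, 0.278], 0.51), ([0.556, 0.181, 0.11], 0.15)]
top spoon_tip [([0.553, 0.179, 0.115], 0.51)]
top ladle [([0.617, 0.063, 0.046], 0.59)]
top scraper [([0.63, 0.293, 0.048], 0.52), ([0.406, 0.12, 0.004], 0.18)]
side spoon [([0.527, 0.185, 0.109], 0.58)]
side spoon_grip [([0.527, 0.182, 0.264], 0.53), ([0.561, -0.21, 0.027], 0.5)]
side spoon_hook [([0.552, 0.184, 0.276], 0.61)]
side spoon_tip [([0.56, 0.187, 0.118], 0.77)]
side ladle [([0.622, 0.062, 0.045], 0.94), ([0.519, -0.174, 0.024], 0.17)]
side scraper [([0.631, 0.289, 0.043], 0.88), ([0.461, -0.226, 0.02], 0.17)]
```

View pics/s2.png

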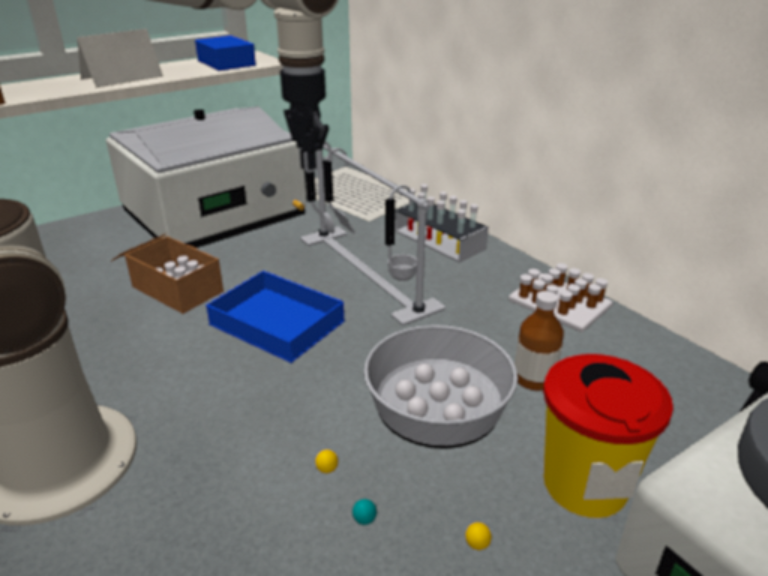

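Spoon is off the rail and held upright. The other two are still hanging. I'll carry it to the near side of the bowl.

```bash
python3 -m handwheel '[{"hand":1,"x":-0.21,"y":0,"z":-0.5,"ax":0,"ay":0,"az":0},{"hand":1,"x":-0.21,"y":0,"z":-0.9,"ax":0,"ay":0,"az":0},{"hand":1,"x":-0.21,"y":0,"z":-0.9,"ax":0,"ay":0,"az":0},{"hand":1,"x":-0.21,"y":0,"z":-0.9,"ax":0,"ay":0,"az":0},{"hand":1,"x":-0.21,"y":0,"z":-0.9,"ax":0,"ay":0,"az":0},{"hand":1,"x":-0.21,"y":0,"z":-0.9,"ax":0,"ay":0,"az":0},{"hand":1,"x":-0.21,"y":0,"z":-0.9,"ax":0,"ay":0,"az":0},{"hand":1,"x":-0.21,"y":0,"z":-0.6,"ax":0,"ay":0,"az":0}]'
python3 -m handwheel '[{"hand":1,"x":0,"y":0,"z":0,"ax":0,"ay":0,"az":0},{"hand":1,"x":0,"y":0,"z":0,"ax":0,"ay":0,"az":0}]'
python3 -c "
from h import *
to([.405,-.207,.153],-.047)
for n in('top','side'):
  ctrl.read_camera(n)
  for t in('spoon','spoon_hook','spoon_tip','bowl','ball1_center'):print(n,t,[(np.round(x['location'],3).tolist(),round(x['p'],2)) for x in ctrl.landmark_of(n,t)][:7])"
```

```text
time_s: 7.98
ee_pos: [0.4069, -0.2034, 0.2532]
tool_rot: [-1.572, -0.001, -0.05]
ft_force: [0.6, 0.6, -0.2]
grip_width: 0.125
time_s: 8.22
ee_pos: [0.4078, -0.2007, 0.2529]
tool_rot: [-1.57, -0.0, -0.049]
ft_force: [-0.7, -0.3, -2.1]
grip_width: 0.123
t 8.22 pos [ 0.4078 -0.2007  0.2529] rot [-1.57  -0.    -0.049] F [-0.7 -0.3 -2.1] w 0.123 
units xyz [-0.04  1.67 -0.11] a [-0.   -0.01  0.  ]
top spoon []
top spoon_hook []
top spoon_tip [([0.547, -0.259, 0.02], 0.29)]
top bowl [([0.507, -0.218, 0.001], 0.62)]
top ball1_center [([0.472, -0.188, 0.024], 0.51)]
side spoon [([0.41, -0.2, 0.113], 0.74)]
side spoon_hook [([0.438, -0.198, 0.282], 0.66)]
side spoon_tip [([0.443, -0.199, 0.119], 0.59)]
side bowl [([0.506, -0.222, -0.001], 0.81)]
side ball1_center [([0.472, -0.185, 0.025], 0.71), ([0.512, -0.216, 0.026], 0.44)]
```

```bash
python3 -m handwheel '[{"hand":1,"x":-0.05,"y":0.3,"z":-0.11,"ax":0,"ay":0,"az":0},{"hand":1,"x":0,"y":0.4,"z":0,"ax":0,"ay":0,"az":0},{"hand":1,"x":0,"y":0.4,"z":0,"ax":0,"ay":0,"az":0},{"hand":1,"x":0,"y":0.3,"z":0,"ax":0,"ay":0,"az":0},{"hand":1,"x":0,"y":0.27,"z":0,"ax":0,"ay":0,"az":0},{"hand":1,"x":0,"y":0,"z":0,"ax":0,"ay":0,"az":0},{"hand":1,"x":0,"y":0,"z":0,"ax":0,"ay":0,"az":0}]'
python3 -c "
from h import *
to([.405,-.207,.153],-.047);a=snap('side','s3.png',1);b=cv2.imread('pics/t2.png')
cv2.imwrite('pics/s3.png',cv2.resize(a[180:330,200:390],None,fx=3,fy=3))"
```

```text
time_s: 9.7
ee_pos: [0.4046, -0.208, 0.1532]
tool_rot: [-1.571, -0.001, -0.048]
ft_force: [-0.9, 1.2, -2.2]
grip_width: 0.126
t 9.7 pos [ 0.4046 -0.208   0.1532] rot [-1.571e+00 -1.000e-03 -4.800e-02] F [-0.9  1.2 -2.2] w 0.126 
units xyz [0.01 0.   0.02] a [ 0.   -0.01  0.  ]
```

View pics/s3.png

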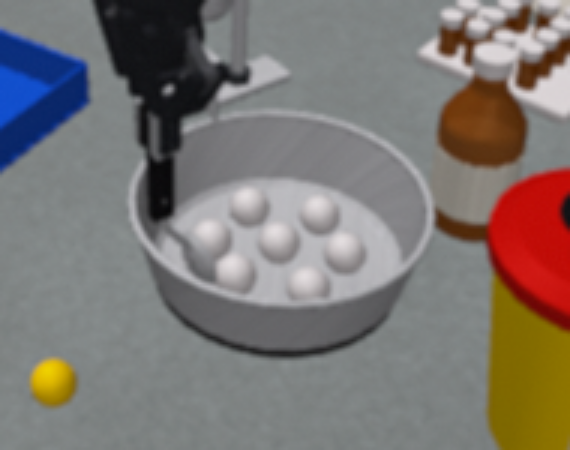

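The dish is in the bowl at about (200,260), behind the near balls. Now stirring, keeping the dish far enough from the wall that a ball can't wedge.

```bash
python3 -m handwheel '[{"hand":1,"x":0.28,"y":0,"z":-0.02,"ax":0,"ay":0,"az":0},{"hand":1,"x":0.28,"y":0,"z":-0.02,"ax":0,"ay":0,"az":0},{"hand":1,"x":0.28,"y":0,"z":-0.02,"ax":0,"ay":0,"az":0},{"hand":1,"x":0.28,"y":0,"z":-0.02,"ax":0,"ay":0,"az":0},{"hand":1,"x":0.28,"y":0,"z":-0.02,"ax":0,"ay":0,"az":0},{"hand":1,"x":0.28,"y":0,"z":-0.02,"ax":0,"ay":0,"az":0},{"hand":1,"x":0.28,"y":0,"z":-0.02,"ax":0,"ay":0,"az":0},{"hand":1,"x":-0.1,"y":0,"z":0,"ax":0,"ay":0,"az":0}]'
python3 -c "
from h import *
to([.479,-.219,.153],-.047);a=snap('side','s4.png',1)
cv2.imwrite('pics/s4.png',cv2.resize(a[180:330,200:390],None,fx=3,fy=3))"
```

```text
time_s: 10.75
ee_pos: [0.5165, -0.2219, 0.1536]
tool_rot: [-1.572, -0.002, -0.047]
ft_force: [-0.7, -0.1, -1.4]
grip_width: 0.125
t 10.75 pos [ 0.5165 -0.2219  0.1536] rot [-1.572 -0.002 -0.047] F [-0.7 -0.1 -1.4] w 0.125 
units xyz [-0.63  0.01  0.02] a [ 0.01 -0.    0.01]
```

View pics/s4.png

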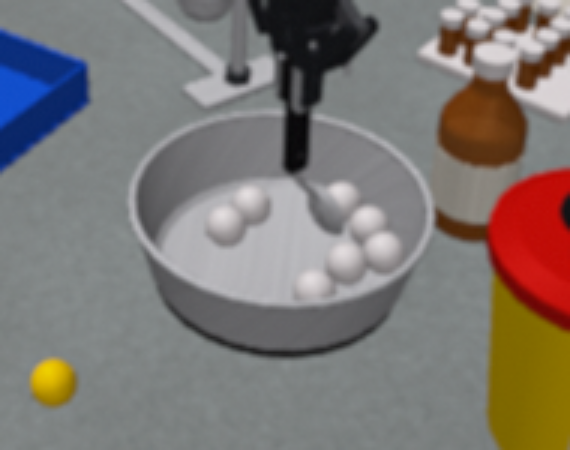

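All seven balls are still in the bowl. Five are pushed to the far side and two remain at the left, around (235,213). Next, two loops round.

```bash
python3 -m handwheel '[{"hand":1,"x":-0.1,"y":0,"z":-0.35,"ax":0,"ay":0,"az":0},{"hand":1,"x":-0.29,"y":0,"z":-0.17,"ax":0,"ay":0,"az":0},{"hand":1,"x":-0.29,"y":0,"z":-0.03,"ax":0,"ay":0,"az":0},{"hand":1,"x":-0.29,"y":0,"z":0.03,"ax":0,"ay":0,"az":0},{"hand":1,"x":-0.29,"y":0,"z":0.15,"ax":0,"ay":0,"az":0},{"hand":1,"x":-0.2,"y":0,"z":0.4,"ax":0,"ay":0,"az":0},{"hand":1,"x":0.1,"y":0,"z":0.4,"ax":0,"ay":0,"az":0},{"hand":1,"x":0.29,"y":0,"z":0.1,"ax":0,"ay":0,"az":0}]'
python3 -m handwheel '[{"hand":1,"x":0.29,"y":0,"z":0.05,"ax":0,"ay":0,"az":0},{"hand":1,"x":0.29,"y":0,"z":-0.05,"ax":0,"ay":0,"az":0},{"hand":1,"x":0.29,"y":0,"z":-0.1,"ax":0,"ay":0,"az":0},{"hand":1,"x":0.15,"y":0,"z":-0.35,"ax":0,"ay":0,"az":0},{"hand":1,"x":-0.05,"y":0,"z":-0.4,"ax":0,"ay":0,"az":0},{"hand":1,"x":-0.25,"y":0,"z":-0.2,"ax":0,"ay":0,"az":0},{"hand":1,"x":-0.25,"y":0,"z":0,"ax":0,"ay":0,"az":0},{"hand":1,"x":0,"y":0,"z":0,"ax":0,"ay":0,"az":0}]'
python3 -c "
from h import *
to([.479,-.219,.153],-.047);a=snap('side','s5.png',1);b=snap('top','t5.png',1)
cv2.imwrite('pics/s5.png',np.hstack([cv2.resize(a[190:320,215:375],(492,400)),cv2.resize(b[145:245,260:340],(308,400))]))"
```

```text
time_s: 11.8
ee_pos: [0.4512, -0.1851, 0.1525]
tool_rot: [-1.57, 0.001, -0.049]
ft_force: [0.9, -0.6, -1.5]
grip_width: 0.129
time_s: 12.8
ee_pos: [0.476, -0.2505, 0.1525]
tool_rot: [-1.57, 0.001, -0.05]
ft_force: [-0.4, 0.5, -2.6]
grip_width: 0.122
t 12.8 pos [ 0.476  -0.2505  0.1525] rot [-1.57e+00  1.00e-03 -5.00e-02] F [-0.4  0.5 -2.6] w 0.122 
units xyz [ 0.02 -0.01  0.53] a [-0.   -0.02 -0.01]
```

View pics/s5.png

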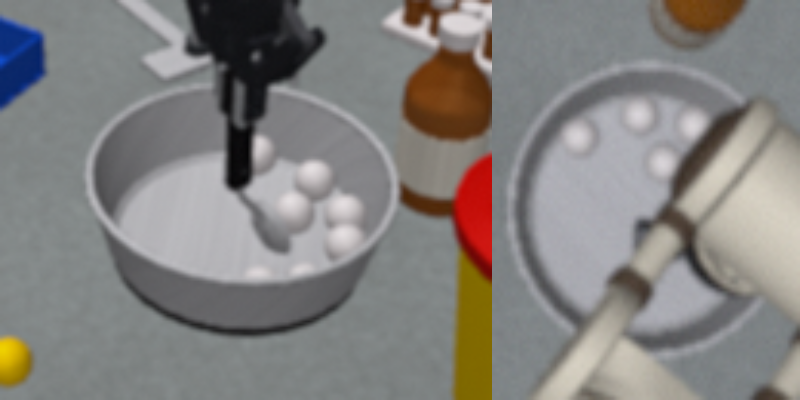

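All seven balls are in the bowl. Their identities are mixed now, so the safe end state is every ball at least 16 mm from every original spot. I'll lift clear and measure.

```bash
python3 -m handwheel '[{"hand":1,"x":0,"y":-0.4,"z":0,"ax":0,"ay":0,"az":0},{"hand":1,"x":0,"y":-0.65,"z":0,"ax":0,"ay":0,"az":0},{"hand":1,"x":0,"y":-0.6,"z":0,"ax":0,"ay":0,"az":0},{"hand":1,"x":0,"y":-0.1,"z":0.6,"ax":0,"ay":0,"az":0},{"hand":1,"x":0,"y":0,"z":0.9,"ax":0,"ay":0,"az":0},{"hand":1,"x":0,"y":0,"z":0.9,"ax":0,"ay":0,"az":0},{"hand":1,"x":0,"y":0,"z":0.9,"ax":0,"ay":0,"az":0},{"hand":1,"x":0,"y":0,"z":0.9,"ax":0,"ay":0,"az":0}]'
cat >> h.py <<'E'
ORIG=np.array([[.558,-.214],[.544,-.258],[.519,-.175],[.511,-.221],[.495,-.271],[.47,-.186],[.46,-.229]])
def look(f):
    b=np.array(ctrl.read_camera("top"));c=np.array(b[140:250,255:345])
    k=6;im=cv2.resize(c,None,fx=k,fy=k,interpolation=cv2.INTER_CUBIC)
    g=cv2.GaussianBlur(cv2.cvtColor(im,cv2.COLOR_BGR2GRAY),(0,0),4)
    h=cv2.HoughCircles(g,cv2.HOUGH_GRADIENT,1,42,param1=60,param2=16,minRadius=24,maxRadius=38)
    uo=[(np.array(proj("top",[*p,.022]))-[255,140])*k for p in ORIG]
    for u in uo: cv2.circle(im,(int(u[0]),int(u[1])),16,(255,0,0),1)
    for x,y,r in (h[0] if h is not None else []):
        p=ray("top",(x/k+255,y/k+140),.026)[:2]
        d=np.linalg.norm(ORIG-p,axis=1)
        print(int(x),int(y),int(r),np.round(p,3),"rad",round(float(np.linalg.norm(p-[.507,-.220])),3),"dmin",round(d.min(),3),d.argmin())
        cv2.circle(im,(int(x),int(y)),int(r),(0,0,255),1)
    cv2.imwrite("pics/"+f,im[:, :540][:600])
E
python3 -c "
from h import *
to([.479,-.219,.253],-.047);look('t6.png')"
```

```text
time_s: 13.9
ee_pos: [0.4901, 0.0029, 0.2579]
tool_rot: [-1.571, -0.001, -0.048]
ft_force: [0.4, 0.0, -0.7]
grip_width: 0.125
t 13.9 pos [0.4901 0.0029 0.2579] rot [-1.571e+00 -1.000e-03 -4.800e-02] F [ 0.4  0.  -0.7] w 0.125 
units xyz [-0.01  0.08 -3.7 ] a [-0.   -0.01  0.01]
```

View pics/t6.png

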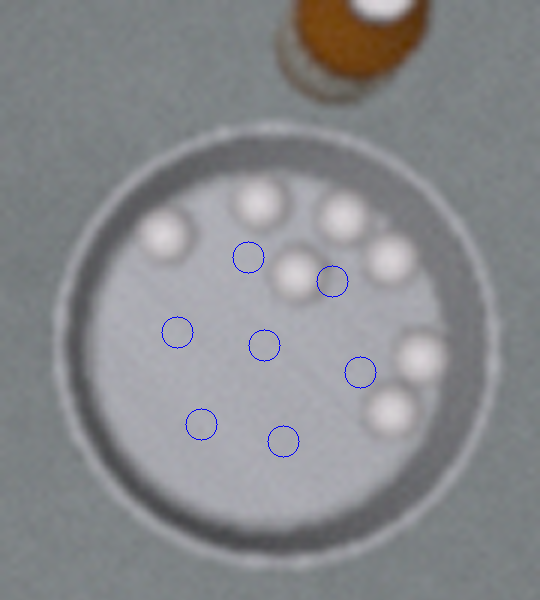

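The picture shows seven balls, all clear of the old spots (blue). The tightest is the inner ball at (297,274), about 36 px or 19 mm from the spot at (332,281). To get more margin I'll push that ball slowly out to the wall.

```bash
python3 -m handwheel '[{"hand":1,"x":-0.06,"y":0,"z":-0.5,"ax":0,"ay":0,"az":0},{"hand":1,"x":0,"y":0,"z":-0.9,"ax":0,"ay":0,"az":0},{"hand":1,"x":0,"y":0,"z":-0.9,"ax":0,"ay":0,"az":0},{"hand":1,"x":0,"y":0,"z":-0.9,"ax":0,"ay":0,"az":0},{"hand":1,"x":0,"y":0,"z":-0.7,"ax":0,"ay":0,"az":0},{"hand":1,"x":0,"y":0,"z":-0.2,"ax":0,"ay":0,"az":0},{"hand":1,"x":0,"y":0,"z":0,"ax":0,"ay":0,"az":0}]'
python3 -c "
from h import *
to([.475,-.238,.153],-.047);look('t7.png')"
```

```text
time_s: 14.82
ee_pos: [0.4746, -0.2447, 0.2576]
tool_rot: [-1.57, 0.0, -0.049]
ft_force: [0.4, 0.1, -1.3]
grip_width: 0.127
t 14.82 pos [ 0.4746 -0.2447  0.2576] rot [-1.57   0.    -0.049] F [ 0.4  0.1 -1.3] w 0.127 
units xyz [0.   1.74 0.11] a [-0.   -0.01 -0.  ]
```

```bash
python3 -m handwheel '[{"hand":1,"x":0,"y":0.4,"z":0.08,"ax":0,"ay":0,"az":0},{"hand":1,"x":0,"y":0.5,"z":0,"ax":0,"ay":0,"az":0},{"hand":1,"x":0,"y":0.5,"z":0,"ax":0,"ay":0,"az":0},{"hand":1,"x":0,"y":0.34,"z":0,"ax":0,"ay":0,"az":0},{"hand":1,"x":0.15,"y":0,"z":0.01,"ax":0,"ay":0,"az":0},{"hand":1,"x":0.2,"y":0,"z":0.01,"ax":0,"ay":0,"az":0},{"hand":1,"x":0.2,"y":0,"z":0.01,"ax":0,"ay":0,"az":0},{"hand":1,"x":0.2,"y":0,"z":0.01,"ax":0,"ay":0,"az":0}]'
python3 -m handwheel '[{"hand":1,"x":0.15,"y":0,"z":0.01,"ax":0,"ay":0,"az":0},{"hand":1,"x":0.1,"y":0,"z":0,"ax":0,"ay":0,"az":0},{"hand":1,"x":0,"y":0,"z":0,"ax":0,"ay":0,"az":0},{"hand":1,"x":0,"y":0,"z":0,"ax":0,"ay":0,"az":0},{"hand":1,"x":-0.15,"y":0,"z":0,"ax":0,"ay":0,"az":0},{"hand":1,"x":-0.15,"y":-0.3,"z":0,"ax":0,"ay":0,"az":0},{"hand":1,"x":0,"y":-0.6,"z":0,"ax":0,"ay":0,"az":0},{"hand":1,"x":0,"y":-0.6,"z":0,"ax":0,"ay":0,"az":0}]'
python3 -m handwheel '[{"hand":1,"x":0,"y":-0.3,"z":0,"ax":0,"ay":0,"az":0},{"hand":1,"x":0,"y":0,"z":0.5,"ax":0,"ay":0,"az":0},{"hand":1,"x":0,"y":0,"z":0.9,"ax":0,"ay":0,"az":0},{"hand":1,"x":0,"y":0,"z":0.9,"ax":0,"ay":0,"az":0},{"hand":1,"x":0,"y":0,"z":0.9,"ax":0,"ay":0,"az":0},{"hand":1,"x":0,"y":0,"z":0.9,"ax":0,"ay":0,"az":0},{"hand":1,"x":0,"y":0,"z":0,"ax":0,"ay":0,"az":0}]'
python3 -c "
from h import *
to([.523,.18,.255],-.047);look('t8.png')"
```

```text
time_s: 15.88
ee_pos: [0.5213, -0.2398, 0.1541]
tool_rot: [-1.571, -0.001, -0.048]
ft_force: [-1.4, -0.2, -0.8]
grip_width: 0.125
time_s: 16.88
ee_pos: [0.5172, -0.2394, 0.2448]
tool_rot: [-1.572, -0.003, -0.049]
ft_force: [0.1, -0.4, -1.3]
grip_width: 0.124
time_s: 17.75
ee_pos: [0.5286, 0.0101, 0.2608]
tool_rot: [-1.57, -0.0, -0.043]
ft_force: [-0.0, -1.2, -1.6]
grip_width: 0.123
t 17.75 pos [0.5286 0.0101 0.2608] rot [-1.57  -0.    -0.043] F [-0.  -1.2 -1.6] w 0.123 
units xyz [-0.22  0.1   2.83] a [-0.01  0.02  0.  ]
```

View pics/t8.png

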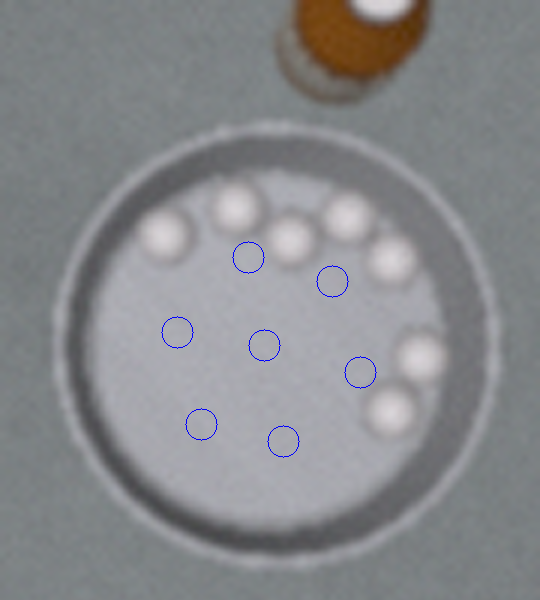

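All seven balls are in the bowl, and the closest to any old spot is now about 46 px, or 24 mm, so the stirring is done. Next I'll carry the spoon back in front of the rail.

```bash
python3 -m handwheel '[{"hand":1,"x":-0.22,"y":0.05,"z":0.5,"ax":0,"ay":0,"az":0},{"hand":1,"x":0,"y":0,"z":0.9,"ax":0,"ay":0,"az":0},{"hand":1,"x":0,"y":0,"z":0.9,"ax":0,"ay":0,"az":0},{"hand":1,"x":0,"y":0,"z":0.5,"ax":0,"ay":0,"az":0},{"hand":1,"x":0,"y":0,"z":0,"ax":0,"ay":0,"az":0},{"hand":1,"x":0,"y":0,"z":0,"ax":0,"ay":0,"az":0},{"hand":1,"x":0,"y":0,"z":0,"ax":0,"ay":0,"az":0}]'
python3 -c "
from h import *
to([.623,.179,.255],-.047)
for n in('top','side'):
  ctrl.read_camera(n)
  for t in('spoon','spoon_grip','spoon_hook','spoon_tip','rail_mid','ladle','scraper'):print(n,t,[(np.round(x['location'],3).tolist(),round(x['p'],2)) for x in ctrl.landmark_of(n,t)][:2])"
```

```text
time_s: 18.68
ee_pos: [0.5241, 0.1737, 0.2582]
tool_rot: [-1.571, -0.0, -0.051]
ft_force: [0.7, -0.3, -1.3]
grip_width: 0.12
t 18.68 pos [0.5241 0.1737 0.2582] rot [-1.571 -0.    -0.051] F [ 0.7 -0.3 -1.3] w 0.12 
units xyz [1.64 0.05 0.17] a [ 0.   -0.02  0.  ]
top spoon []
top spoon_grip [([0.631, 0.29, 0.047], 0.41)]
top spoon_hook []
top spoon_tip []
top rail_mid [([0.646, 0.176, 0.224], 0.88)]
top ladle [([0.619, 0.065, 0.048], 0.72)]
top scraper [([0.63, 0.291, 0.048], 0.48), ([0.507, -0.219, 0.0], 0.29)]
side spoon []
side spoon_grip [([0.522, 0.174, 0.273], 0.82)]
side spoon_hook [([0.549, 0.174, 0.281], 0.62), ([0.507, -0.221, 0.002], 0.48)]
side spoon_tip [([0.55, 0.177, 0.122], 0.8), ([0.504, -0.299, 0.024], 0.66)]
side rail_mid [([0.644, 0.176, 0.222], 0.67)]
side ladle [([0.622, 0.062, 0.045], 0.92), ([0.644, 0.18, 0.219], 0.68)]
side scraper [([0.63, 0.287, 0.045], 0.8)]
```

```bash
python3 -m handwheel '[{"hand":1,"x":0.44,"y":0,"z":0.09,"ax":0,"ay":0,"az":0},{"hand":1,"x":0.5,"y":0,"z":0.04,"ax":0,"ay":0,"az":0},{"hand":1,"x":0.4,"y":0,"z":0.02,"ax":0,"ay":0,"az":0},{"hand":1,"x":0.3,"y":0,"z":0.02,"ax":0,"ay":0,"az":0},{"hand":1,"x":0,"y":0,"z":0,"ax":0,"ay":0,"az":0},{"hand":1,"x":0,"y":0,"z":0,"ax":0,"ay":0,"az":0}]'
python3 -c "
from h import *
to([.623,.179,.1845],-.047);a=snap('side','s9.png',1);cv2.imwrite('pics/s9.png',cv2.resize(a[60:200,180:320],None,fx=4,fy=4))"
```

```text
time_s: 20.23
ee_pos: [0.622, 0.1807, 0.2581]
tool_rot: [-1.571, 0.001, -0.048]
ft_force: [0.0, -0.2, -1.3]
grip_width: 0.124
t 20.23 pos [0.622  0.1807 0.2581] rot [-1.571e+00  1.000e-03 -4.800e-02] F [ 0.  -0.2 -1.3] w 0.124 
units xyz [ 0.02  1.23 -0.03] a [ 0.   -0.01 -0.  ]
```

View pics/s9.png

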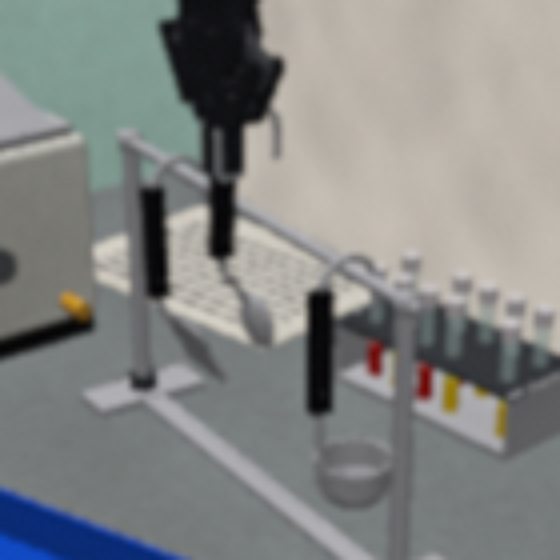

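The hook's free end, at (278,150), is beyond and above the bar and the handle is on the near side. Lowering.

```bash
python3 -m handwheel '[{"hand":1,"x":0.02,"y":0.25,"z":0,"ax":0,"ay":0,"az":0},{"hand":1,"x":0,"y":0.35,"z":0,"ax":0,"ay":0,"az":0},{"hand":1,"x":0,"y":0.3,"z":0,"ax":0,"ay":0,"az":0},{"hand":1,"x":0,"y":0.2,"z":0,"ax":0,"ay":0,"az":0},{"hand":1,"x":0,"y":0.08,"z":0,"ax":0,"ay":0,"az":0},{"hand":1,"x":0,"y":0,"z":0,"ax":0,"ay":0,"az":0},{"hand":1,"x":0,"y":0,"z":0,"ax":0,"ay":0,"az":0},{"hand":1,"x":0,"y":0,"z":0,"ax":0,"ay":0,"az":0}]'
python3 -c "
from h import *
to([.623,.179,.184],-.047)"
```

```text
time_s: 21.28
ee_pos: [0.6242, 0.1806, 0.1883]
tool_rot: [-1.571, -0.001, -0.048]
ft_force: [-0.1, -0.5, -1.3]
grip_width: 0.125
t 21.27 pos [0.6242 0.1806 0.1883] rot [-1.571e+00 -1.000e-03 -4.800e-02] F [-0.1 -0.5 -1.3] w 0.125 
units xyz [-0.02  0.07 -0.03] a [-0.   -0.01  0.01]
```

```bash
python3 -m handwheel '[{"hand":1,"x":-0.01,"y":0.04,"z":0,"ax":0,"ay":0,"az":0},{"hand":1,"x":0,"y":0.03,"z":0,"ax":0,"ay":0,"az":0},{"hand":1,"x":0,"y":0,"z":0,"ax":0,"ay":0,"az":0},{"hand":1,"x":0,"y":0,"z":0,"ax":0,"ay":0,"az":0}]' 40
```

```text
time_s: 21.78
ee_pos: [0.624, 0.1807, 0.1854]
tool_rot: [-1.571, -0.003, -0.048]
ft_force: [-2.6, -1.1, 6.3]
grip_width: 0.129
```

Contact made: Fz went from -1.3 to +6 N. I'll ease the load and open in stages.

```bash
python3 -m handwheel '[{"hand":1,"x":0,"y":-0.01,"z":0,"ax":0,"ay":0,"az":0},{"hand":0.6,"x":0,"y":0,"z":0,"ax":0,"ay":0,"az":0},{"hand":0.5,"x":0,"y":0,"z":0,"ax":0,"ay":0,"az":0},{"hand":0.4,"x":0,"y":0,"z":0,"ax":0,"ay":0,"az":0},{"hand":0.2,"x":0,"y":0,"z":0,"ax":0,"ay":0,"az":0},{"hand":0,"x":0,"y":0,"z":0,"ax":0,"ay":0,"az":0},{"hand":-0.2,"x":0,"y":0,"z":0,"ax":0,"ay":0,"az":0},{"hand":-0.2,"x":0,"y":0,"z":0,"ax":0,"ay":0,"az":0}]' 20
python3 -m handwheel '[{"hand":-0.5,"x":0,"y":0,"z":0,"ax":0,"ay":0,"az":0},{"hand":-0.6,"x":0,"y":0,"z":0,"ax":0,"ay":0,"az":0},{"hand":-0.6,"x":0,"y":0,"z":0,"ax":0,"ay":0,"az":0},{"hand":-0.6,"x":0,"y":0,"z":0,"ax":0,"ay":0,"az":0}]'
python3 -c "
from h import *
for n in('top','side'):
  ctrl.read_camera(n)
  for t in('spoon','spoon_hook','spoon_tip'):print(n,t,[(np.round(x['location'],3).tolist(),round(x['p'],2)) for x in ctrl.landmark_of(n,t)][:2])"
```

```text
time_s: 22.78
ee_pos: [0.6232, 0.1806, 0.1839]
tool_rot: [-1.571, 0.0, -0.048]
ft_force: [0.7, 0.1, -0.9]
grip_width: 0.599
time_s: 23.28
ee_pos: [0.6232, 0.1806, 0.1839]
tool_rot: [-1.571, 0.0, -0.048]
ft_force: [-0.4, -0.4, 0.9]
grip_width: 0.797
top spoon []
top spoon_hook []
top spoon_tip []
side spoon [([0.624, 0.182, 0.047], 0.6)]
side spoon_hook [([0.65, 0.18, 0.21], 0.59), ([0.567, -0.234, 0.023], 0.25)]
side spoon_tip [([0.657, 0.179, 0.048], 0.73), ([0.474, -0.286, 0.019], 0.29)]
```

The spoon hangs at its old height. Next I'll rise straight up, back away, wait for it to settle and check.

```bash
python3 -m handwheel '[{"hand":-0.6,"x":-0.02,"y":-0.3,"z":0,"ax":0,"ay":0,"az":0},{"hand":-0.6,"x":0,"y":-0.5,"z":0,"ax":0,"ay":0,"az":0},{"hand":-0.6,"x":0,"y":-0.7,"z":0,"ax":0,"ay":0,"az":0},{"hand":-0.6,"x":0,"y":-0.8,"z":0,"ax":0,"ay":0,"az":0},{"hand":-0.6,"x":-0.5,"y":-0.3,"z":0,"ax":0,"ay":0,"az":0},{"hand":-0.6,"x":-0.9,"y":0,"z":0,"ax":0,"ay":0,"az":0},{"hand":-0.6,"x":-0.9,"y":0,"z":0,"ax":0,"ay":0,"az":0},{"hand":-0.6,"x":-0.9,"y":0,"z":0,"ax":0,"ay":0,"az":0}]'
python3 -m handwheel '[{"hand":-0.6,"x":0,"y":0,"z":0,"ax":0,"ay":0,"az":0},{"hand":-0.6,"x":0,"y":0,"z":0,"ax":0,"ay":0,"az":0},{"hand":-0.6,"x":0,"y":0,"z":0,"ax":0,"ay":0,"az":0},{"hand":-0.6,"x":0,"y":0,"z":0,"ax":0,"ay":0,"az":0},{"hand":-0.6,"x":0,"y":0,"z":0,"ax":0,"ay":0,"az":0},{"hand":-0.6,"x":0,"y":0,"z":0,"ax":0,"ay":0,"az":0},{"hand":-0.6,"x":0,"y":0,"z":0,"ax":0,"ay":0,"az":0},{"hand":-0.6,"x":0,"y":0,"z":0,"ax":0,"ay":0,"az":0}]'
python3 - <<'E'
from h import *
A=np.array(ctrl.read_camera("side")).astype(int);a=snap("side","s10.png");B=np.array(ctrl.read_camera("top"))
for t in('spoon','spoon_hook','spoon_tip','ladle','scraper','tray'):print(t,[(np.round(x['location'],3).tolist(),round(x['p'],2)) for x in ctrl.landmark_of("side",t)][:2])
for i in range(6): ctrl.read_camera("top")
C=np.array(ctrl.read_camera("side")).astype(int)
print("diff rail region",np.abs(A-C)[80:200,200:330].mean(),"bench ref",np.abs(A-C)[330:380,20:120].mean(), "max",cv2.blur(np.abs(A-C).astype(np.float32),(3,3))[80:200,200:330].max(),cv2.blur(np.abs(A-C).astype(np.float32),(3,3))[330:380,20:120].max())
o=cv2.imread("pics/t0.png")
cv2.imwrite("pics/f.png",np.vstack([np.hstack([cv2.resize(a[90:200,200:340],(420,330)),cv2.resize(B[130:240,240:350],(330,330))]),cv2.resize(o[140:360,100:600],(750,270))[:,:750]]))
E
```

```text
time_s: 24.68
ee_pos: [0.4286, 0.19, 0.3415]
tool_rot: [-1.57, -0.002, -0.049]
ft_force: [0.2, 0.1, 0.7]
grip_width: 0.8
time_s: 25.68
ee_pos: [0.4302, 0.19, 0.3399]
tool_rot: [-1.571, 0.0, -0.048]
ft_force: [0.4, -0.1, -1.3]
grip_width: 0.8
spoon [([0.623, 0.186, 0.049], 0.79)]
spoon_hook []
spoon_tip [([0.653, 0.181, 0.047], 0.87)]
ladle [([0.623, 0.061, 0.041], 0.69)]
scraper [([0.632, 0.287, 0.044], 0.67), ([0.505, -0.219, 0.0], 0.56)]
tray [([0.406, 0.12, 0.003], 0.75), ([0.631, 0.287, 0.041], 0.44)]
diff rail region 0.5787393162393163 bench ref 0.5962 max 2.1111112 1.5555556
```

View pics/f.png

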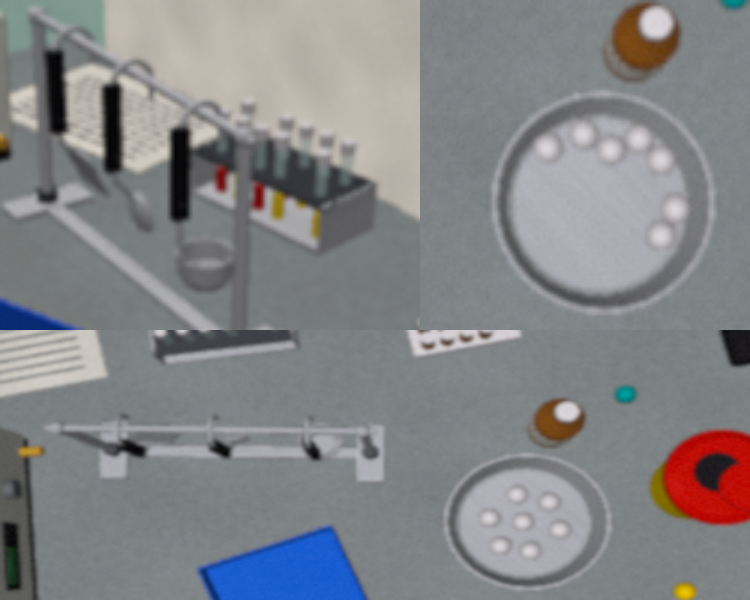

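The spoon hangs by its hook between the other two at (112,125). It is still, since two frames 0.35 s apart differ only by noise. All seven balls are in the bowl, along the far and right side. Handing in.

```bash
python3 -c "
from workcell import ctrl
print(ctrl.job_done(), ctrl.get_obs()['time_s'])"
```

```text
the job is handed in; nothing more can be done
the job is handed in; nothing more can be done
```

I took the spoon off the rail, stirred the balls, hung the spoon back in the middle slot, and handed the job in at about 26 s of the 72 s allowed.

- **Stirring:** One forward sweep and a loop round the bowl moved the balls. A last gentle push moved one ball that was only about 19 mm from an old spot.
- **Balls:** All seven are in the bowl, and each lies about 24 mm or more from every original ball position; the task needed 16 mm. I measured this from top-camera pixels by eye, because the automatic circle detection found nothing. The fingers stayed well above the balls throughout.
- **Spoon:** It hangs by its hook at its old height. Two side pictures 0.35 s apart differed only by image noise, so it is still.
- **Everything else:** The ladle is within a few millimetres of where it started, and so is the tray. The scraper read 9 mm off between the first top view and the last side view. Its side readings agree (0.289, 0.287, 0.287 m), so I take that as camera disagreement. The sharps container and the reagent bottle got no second measurement; the bottle looked in place in the last top picture.
- **Forces:** The highest wrist force reading was about 7 N, when the hook touched down on the bar; forces are read only at the end of each move call.

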